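# Feel along a sprung draught strip

## Task

Check the brass draught strip on the window stile by feel: slide your fingertips along the row of five sprung leaves, from the red-painted end to the green-painted end, so that each leaf in turn gives a little, then lift clear and let them all spring back. Touch gently: never press a leaf down flat, do not shift or lift the stile, and leave the other things on the bench where they are.

Things in the scene. Friction and masses are not known exactly. Their poses are not given: they have to be found in the camera images.
- stile: loose white-primed oak window stile lying on the bench at any yaw, 0.85 kg; 300 x 70 x 45 mm plus a bare tenon 30 mm long at each end. Origin: centre of its underside. x: along it from the red-painted to the green-painted end; z up. Its flat top, 45 mm above the bench, bears one row of five arched brass spring leaves along y = 0, 40 mm apart in x
- crest0 (a point): crest of leaf 0 at rest, a point fixed in the stile 10 mm above its top face, at x = -80 mm, y = 0. The leaf is 38 mm long (x), 30 mm wide, a smooth slippery arch (friction about 0.25) falling to the top face at both ends, so a fingertip slides from leaf to leaf without lifting (leaf at the red end)
- crest1 (a point): crest of leaf 1 at rest, a point fixed in the stile 10 mm above its top face, at x = -40 mm, y = 0. The leaf is 38 mm long (x), 30 mm wide, a smooth slippery arch (friction about 0.25) falling to the top face at both ends, so a fingertip slides from leaf to leaf without lifting
- crest2 (a point): crest of leaf 2 at rest, a point fixed in the stile 10 mm above its top face, at x = 0 mm, y = 0. The leaf is 38 mm long (x), 30 mm wide, a smooth slippery arch (friction about 0.25) falling to the top face at both ends, so a fingertip slides from leaf to leaf without lifting
- crest3 (a point): crest of leaf 3 at rest, a point fixed in the stile 10 mm above its top face, at x = 40 mm, y = 0. The leaf is 38 mm long (x), 30 mm wide, a smooth slippery arch (friction about 0.25) falling to the top face at both ends, so a fingertip slides from leaf to leaf without lifting
- crest4 (a point): crest of leaf 4 at rest, a point fixed in the stile 10 mm above its top face, at x = 80 mm, y = 0. The leaf is 38 mm long (x), 30 mm wide, a smooth slippery arch (friction about 0.25) falling to the top face at both ends, so a fingertip slides from leaf to leaf without lifting (leaf at the green end)
- leaf0 (a joint): how far brass leaf 0 is pressed straight down into the stile, m: 0 at rest, 0.010 pressed flat. It springs back by itself; it takes about 0.7 N to start it, 2.1 N at 4 mm, 4 N when flat
- leaf1 (a joint): how far brass leaf 1 is pressed straight down into the stile, m: 0 at rest, 0.010 pressed flat. It springs back by itself; it takes about 0.7 N to start it, 2.1 N at 4 mm, 4 N when flat
- leaf2 (a joint): how far brass leaf 2 is pressed straight down into the stile, m: 0 at rest, 0.010 pressed flat. It springs back by itself; it takes about 0.7 N to start it, 2.1 N at 4 mm, 4 N when flat
- leaf3 (a joint): how far brass leaf 3 is pressed straight down into the stile, m: 0 at rest, 0.010 pressed flat. It springs back by itself; it takes about 0.7 N to start it, 2.1 N at 4 mm, 4 N when flat
- leaf4 (a joint): how far brass leaf 4 is pressed straight down into the stile, m: 0 at rest, 0.010 pressed flat. It springs back by itself; it takes about 0.7 N to start it, 2.1 N at 4 mm, 4 N when flat
- red_mark (a point): centre of the red paint patch, 30 x 46 mm, on the stile's top face, 50 mm before the crest of leaf 0
- green_mark (a point): centre of the green paint patch, 30 x 46 mm, on the stile's top face, 50 mm past the crest of leaf 4
- hinge: loose brass butt hinge lying open and flat beside the stile (on its +y side), 64 x 52 x 9 mm; origin under its centre, pin along x
- pencil: loose flat blue carpenter's pencil beside the stile (on its -y side), 152 x 14 x 8 mm, along its x; origin on its underside near the middle
- block: loose cork sanding block, 112 x 61 x 28 mm; origin under its centre
- screwdriver: loose screwdriver with a green handle, 220 mm long, lying along its x; origin on its underside
- tin: loose full orange tin, 80 mm across, 100 mm high; origin under its centre
- jar: loose amber glass jar with a steel lid, 66 mm across, 85 mm high; origin under its centre

How it is judged:
On the way, in this order (a step that is already met when the one before it is completed fails the run):
1. the fingers press leaf 0 down by more than 1.2 mm, leaf 1 still being up (value of joint leaf0 above 0.0012 m and contact force between the fingers and stile above 0.2 N and value of joint leaf1 below 0.001 m), for 0.05 s.
2. the fingers press leaf 1 down by more than 1.2 mm, leaf 2 still being up (value of joint leaf1 above 0.0012 m and contact force between the fingers and stile above 0.2 N and value of joint leaf2 below 0.001 m), for 0.05 s.
3. the fingers press leaf 2 down by more than 1.2 mm, leaf 3 still being up (value of joint leaf2 above 0.0012 m and contact force between the fingers and stile above 0.2 N and value of joint leaf3 below 0.001 m), for 0.05 s.
4. the fingers press leaf 3 down by more than 1.2 mm, leaf 4 still being up (value of joint leaf3 above 0.0012 m and contact force between the fingers and stile above 0.2 N and value of joint leaf4 below 0.001 m), for 0.05 s.
5. the fingers press leaf 4 down by more than 1.2 mm (value of joint leaf4 above 0.0012 m and contact force between the fingers and stile above 0.2 N), for 0.05 s.
At the end, for the whole second after the job is handed in: all five leaves have sprung back to within 1 mm of rest, the fingers are off the stile, and the stile and the other things lie still within 20 mm of where they began (value of joint each of leaf0, leaf1, leaf2, leaf3, leaf4 below 0.001 m and distance of each of stile, hinge, pencil, block, screwdriver, tin, jar from where it was at the start of the episode below 0.02 m and linear speed of stile below 0.02 m/s and contact force between the fingers and stile below 0.1 N); the robot touches nothing.
It fails at once if a leaf is pressed flat (more than 9 mm of its 10 mm) (value of joint any of leaf0, leaf1, leaf2, leaf3, leaf4 above 0.009 m).
It fails at once if the stile is shifted or lifted by more than 20 mm, or either end of it is (distance of any of stile, red_mark, green_mark from where it was at the start of the episode above 0.02 m).
It fails at once if another thing on the bench is moved or lifted by more than 20 mm (distance of any of hinge, pencil, block, screwdriver, tin, jar from where it was at the start of the episode above 0.02 m).
It also fails if it takes over 35 s, if anything falls off the work surface, if the arm or the gripper's body presses on something with over 40 N, if the wrist force passes 120 N, or if a joint passes its speed limit or range.

## Robot

A 6-joint arm with a two-finger parallel gripper is mounted at the origin on the work surface. World frame = base frame: x ahead of the robot, y to its left, z up, the work surface at z = 0. Lengths are in m, angles in rad, forces in N, time in s.
With the tool pointing down it reaches from about 0.3 to 0.775 m from the base axis. Payload 14.6 kg.
Tool frame: the origin (TCP) lies at the very end of the fingers, on their centre line; the grasp point (between the pads) lies 19 mm behind it; z points along the fingers, y is the line along which they close (so a half turn about z gives the same grasp; the last joint's range is limited). The gripper opens to 94 mm and grips with 3 to 60 N. Pads are 16 mm wide; open, the fingers measure 119 mm over their backs; the gripper's body (75 mm by 177 mm) begins 78 mm behind the grasp point.
Start: joints at [-1.294, 0.3, 1.521, -0, 1.321, -0.067], TCP at [0.185, -0.518, 0.205] pointing down, gripper open.
Joint ranges: [-3.03, 3.03], [-0.79, 2.21], [0.23, 2.52], [-1.04, 4.18], [0, 3.07], [-2.55, 2.55]. Speed limits (rad/s): [2.22, 2.22, 2.57, 3.14, 3.14, 3.14].

## Interface

Orientations are given as [roll, pitch, yaw] about the fixed x, y, z axes, in that order (R = Rz(yaw) Ry(pitch) Rx(roll)).
In Python, from workcell import telemetry, viewer, hand_in gives the robot as it stands.
- The arm moves only by the tool step_arm, never from a script. Its argument "increments" is a list of rows, each a list of 7 numbers: the opening, from 0 (shut) to 1 (fully open), then the shift along the tool's x, y, z normalised to -1 to 1, where 1 is 250 mm, then the turn, a rotation vector about the tool's x, y, z normalised to -1 to 1, where 1 is 180 degrees. In form: [[jaw, dx, dy, dz, wx, wy, wz], ...]. A call has 1 to 5 rows; each row is the pose to reach, as a shift and turn from the pose commanded when the call began, along the tool's axes at that moment, turning the shorter way round; what a row does not reach only later rows make up. A row lasts 1/12 s, in which the tool goes at most 41.7 mm and 7.16 degrees, less where a joint would pass 70% of its speed; a pose out of reach is approached as far as the arm can. A call with a number of a shift or a turn outside -1 to 1 is refused whole. A call with a gripper value outside its range is refused whole. The fingers move at their own pace and stop on an object; the grip force is fixed at half the most. Time passes only in rows, so rows that repeat a pose let the fingers close. It gives the time, the measured TCP pose, the force, the opening and the grip force at its end, in the units of the state.
- telemetry.state(): the state, without advancing time (a new reading comes with each control period).
- viewer.capture(name): name is "scene" or "top"; returns (picture, depth): 400x640x3 uint8, blue, green, red; 400x640 float32, m along the optical axis (not along the pixel's ray), 0 where there is no reading.
- viewer.get_calibration(name): a dict with "intrinsics" (3x3 intrinsics, pixels), "k1" (the pictures are not rectified: a ray, as slopes to the right and down, at radius r is drawn at 1 + k1 r^2 times it, then the intrinsics apply), "extrinsics" (4x4, takes a point from camera to world coordinates). Camera axes: x right, y down, z forward; pixel columns grow to the right and rows downward; lengths in m; the calibration is good to about 2 mm. A picture is of the moment at which its call begins. get_calibration takes no time and is no camera call.
- hand_in(): hands the job in; it is judged then, once.
The state is a dict: "time": time; "joint_positions": joint angles; "joint_velocities": joint speeds; "tau": joint torques, N m; "tcp_pos": TCP position; "ee_rot": TCP orientation; "force": force on the tool from outside, world axes, zero at the start; "moment": the same for the moment, N m; "gripper_width": opening from 0.0 (shut) to 1.0 (fully open); "grasp_force": force on a finger pad.
Only numpy, scipy, OpenCV 4.12 (cv2) and the standard library are available. Lean on these libraries where they do the work, as an engineer would, in place of code of your own. Each camera call takes 0.05 s, during which the arm holds its last target. There are 200 camera calls.

## Working session

There is one attempt and no reset: what is moved stays moved. The work goes in short steps, Python scripts to look and compute and a tool call to move; the robot and the scene stay as the last step left them, time stands still between calls to the robot, and variables do not carry over. Pictures are saved under pics/ and viewed, at most 10 in all, crops included, and the job is handed in when it is done.

Besides the shell and the picture viewer there is one more tool, called after ">>>" as name(argument=value, ...) on one line, values as JSON. step_arm: Moves the arm, as the interface text tells. Scaled input: -1 to 1 covers 250 mm each way for a shift and 180 degrees each way for a turn. Its arguments: {"type":"object","properties":{"increments":{"type":"array","items":{"type":"array","items":{"type":"number","minimum":-1,"maximum":1}}}},"required":["increments"]}

```bash
mkdir -p pics
cat > h.py <<'E'
import numpy as np, cv2
from workcell import telemetry, viewer
def pts(name,d):
    c=viewer.get_calibration(name);K=np.array(c["intrinsics"]);T=np.array(c["extrinsics"])
    v,u=np.mgrid[:d.shape[0],:d.shape[1]].astype(float)
    D=np.array([c["k1"],0,0,0,0.])
    # model: radial factor 1+k1 r^2 on true slopes, same as OpenCV
    n=cv2.undistortPoints(np.stack([u.ravel(),v.ravel()],1)[:,None],K,D)[:,0]
    P=np.c_[n,np.ones(len(n))]*d.reshape(-1,1)
    return (P@T[:3,:3].T+T[:3,3]).reshape(*d.shape,3)
E
python3 - <<'E'
from h import *
for n in("top","scene"):
    p,d=viewer.capture(n); cv2.imwrite(f"pics/{n}0.png",p); np.save(n+"d.npy",d)
    c=viewer.get_calibration(n);print(n,np.round(c["extrinsics"],3).tolist(),c["k1"])
s=telemetry.state();print(s["tcp_pos"],s["ee_rot"],s["force"],s["time"])
E
```

```text
top [[0.026, -0.998, 0.061, 0.503], [-0.999, -0.025, 0.024, -0.007], [-0.022, -0.062, -0.998, 1.039], [0.0, 0.0, 0.0, 1.0]] -0.08994007507568802
scene [[0.737, 0.386, -0.554, 1.227], [0.676, -0.422, 0.605, -0.694], [0.0, -0.82, -0.572, 0.743], [0.0, 0.0, 0.0, 1.0]] -0.05162459845739151
[ 0.18530663 -0.51760705  0.20495437] [-3.14059797e+00 -5.26762531e-05  3.43808625e-01] [-0.16421317  0.21029525 -0.28991062] 0.1
```

View pics/top0.png

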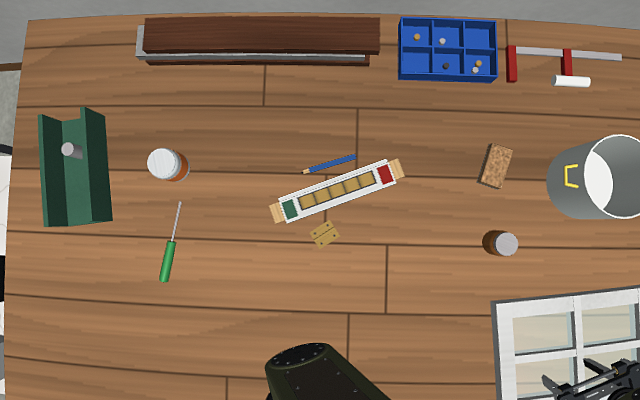

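View pics/scene0.png

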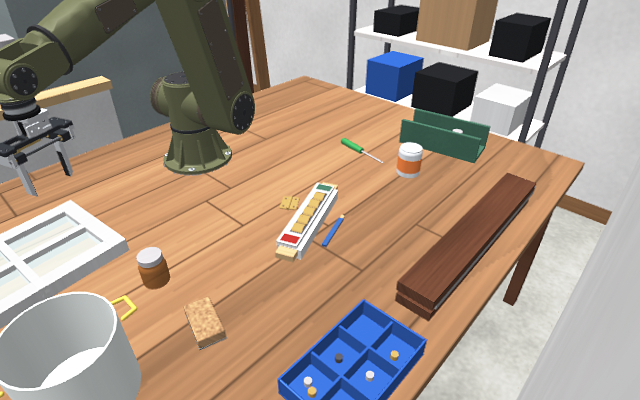

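The top view shows the stile's red patch near (386,174), its green patch near (290,209), and the leaves in between. The hinge is at (324,234) and the pencil at (330,163). The scene view agrees, with red at (290,239).

Run:
```python
from h import *
R={}
for n,boxes in(("top",dict(red=(365,155,405,190),green=(275,192,305,225))),("scene",dict(red=(275,228,310,250),green=(310,178,340,196)))):
    p=cv2.imread(f"pics/{n}0.png");d=np.load(n+"d.npy");P=pts(n,d)
    h=cv2.cvtColor(p,cv2.COLOR_BGR2HSV);H,S,V=cv2.split(h)
    for k,(a,b,c,e) in boxes.items():
        m=(S>140)&((H<5)|(H>172)) if k=="red" else (S>70)&(H>50)&(H<95)
        w=np.zeros_like(m);w[b:e,a:c]=1;m&=w
        # ray cast onto plane z=.045
        T=np.array(viewer.get_calibration(n)["extrinsics"]);C=T[:3,3]
        Q=P[m];ok=np.isfinite(Q).all(1)&(d[m]>0);Q=Q[ok]
        X=C+(Q-C)*((.045-C[2])/(Q[:,2]-C[2]))[:,None]
        R[n,k]=X.mean(0);print(n,k,m.sum(),X.mean(0).round(4),"depth z",np.median(Q[:,2]).round(4))
    r,g=R[n,"red"],R[n,"green"];v=g-r
    print(n,"mid",((r+g)/2).round(4),"len",np.linalg.norm(v).round(4),"yaw",np.degrees(np.arctan2(v[1],v[0])).round(2))
```

```text
top red 180 [ 0.6224 -0.132   0.045 ] depth z 0.0456
top green 176 [0.5262 0.11   0.045 ] depth z 0.0457
top mid [ 0.5743 -0.011   0.045 ] len 0.2604 yaw 111.68
scene red 105 [ 0.6213 -0.1318  0.045 ] depth z 0.0442
scene green 55 [0.5262 0.1102 0.045 ] depth z 0.0446
scene mid [ 0.5737 -0.0108  0.045 ] len 0.26 yaw 111.44
```

```bash
cat >> h.py <<'E'
from scipy.spatial.transform import Rotation as Ro
MID=np.array([.574,-.011,0]);YAW=np.radians(111.6);U=np.array([np.cos(YAW),np.sin(YAW),0])
def inc(x,z,y=0):
    "increments from the present pose to stile coordinates x,y at height z"
    s=telemetry.state();R=Ro.from_euler("xyz",s["ee_rot"]);p=np.array(s["tcp_pos"])
    g=MID+x*U+y*np.array([-U[1],U[0],0])+[0,0,z]
    G=Ro.from_euler("xyz",[np.pi,0,YAW])
    print("dp",(R.inv().apply(g-p)/.25).round(4),"w",((R.inv()*G).as_rotvec()/np.pi).round(4),"at",
      np.r_[(p-MID)@U,(p-MID)@[-U[1],U[0],0],p[2]].round(4),"F",np.round(s["force"],2),"t",s["time"])
E
python3 -c "
from h import *
inc(-.112,.15)"
```

```text
dp [ 2.1617 -0.9358  0.2209] w [-2.000e-04 -3.000e-04 -5.106e-01] at [-0.3279  0.5479  0.205 ] F [-0.16  0.21 -0.29] t 0.1
```

>>> step_arm(increments=[[0, 0.72, -0.31, 0, 0, 0, -0.17], [0, 0.72, -0.31, 0, 0, 0, -0.17], [0, 0.72, -0.31, 0, 0, 0, -0.17], [0, 0.72, -0.31, 0, 0, 0, -0.17], [0, 0.72, -0.31, 0, 0, 0, -0.17]])

```text
time: 0.52
tcp_pos: [0.3304, -0.3818, 0.2053]
ee_rot: [-3.141, -0.0, 0.886]
force: [0.1, -0.3, -0.0]
gripper_width: 0.682
grasp_force: 0.0
```

```bash
python3 -c "
from h import *
inc(-.112,.15)"
```

```text
dp [1.5467 0.2085 0.2217] w [-0.000e+00 -2.000e-04 -3.379e-01] at [-0.2551  0.363   0.2053] F [ 0.09 -0.31 -0.02] t 0.5167
```

>>> step_arm(increments=[[0, 0.76, 0.1, 0, 0, 0, -0.17], [0, 0.76, 0.1, 0, 0, 0, -0.17], [0, 0.76, 0.1, 0, 0, 0, -0.17], [0, 0.76, 0.1, 0, 0, 0, -0.17], [0, 0.76, 0.1, 0, 0, 0, -0.17]])

```text
time: 0.93
tcp_pos: [0.4713, -0.2511, 0.2052]
ee_rot: [-3.141, -0.001, 1.421]
force: [-0.4, 0.0, -0.7]
gripper_width: 0.33
grasp_force: 0.0
```

```bash
python3 -c "
from h import *
inc(-.112,.15)"
```

```text
dp [0.6235 0.4882 0.2211] w [-0.     -0.0002 -0.1676] at [-0.1855  0.1838  0.2052] F [-0.38  0.01 -0.67] t 0.9333
```

>>> step_arm(increments=[[0, 0.62, 0.48, 0.1, 0, 0, -0.168], [0, 0.62, 0.48, 0.1, 0, 0, -0.168], [0, 0.62, 0.48, 0.1, 0, 0, -0.168], [0, 0.62, 0.48, 0.1, 0, 0, -0.168], [0, 0.62, 0.48, 0.1, 0, 0, -0.168]])

```text
time: 1.35
tcp_pos: [0.6138, -0.1172, 0.1794]
ee_rot: [-3.141, -0.001, 1.949]
force: [0.6, -1.1, 0.9]
gripper_width: 0.007
grasp_force: 0.0
```

>>> step_arm(increments=[[0, 0, 0, 0, 0, 0, 0], [0, 0, 0, 0, 0, 0, 0], [0, 0, 0, 0, 0, 0, 0]])

```text
time: 1.6
tcp_pos: [0.6119, -0.1202, 0.1801]
ee_rot: [-3.141, -0.0, 1.939]
force: [-0.1, 0.1, 0.5]
gripper_width: 0.007
grasp_force: 0.0
```

```bash
python3 -c "
from h import *
inc(-.112,.08)"
```

```text
dp [0.0141 0.02   0.4006] w [-0.0002 -0.0001 -0.0028] at [-0.1155  0.005   0.1801] F [-0.09  0.05  0.54] t 1.6
```

>>> step_arm(increments=[[0, 0.014, 0.02, 0.2, 0, 0, -0.003], [0, 0.014, 0.02, 0.4, 0, 0, -0.003], [0, 0.014, 0.02, 0.4, 0, 0, -0.003], [0, 0.014, 0.02, 0.4, 0, 0, -0.003], [0, 0.014, 0.02, 0.4, 0, 0, -0.003]])

```text
time: 2.02
tcp_pos: [0.6153, -0.1159, 0.081]
ee_rot: [-3.141, -0.0, 1.947]
force: [-0.7, 0.1, 0.6]
gripper_width: 0.007
grasp_force: 0.0
```

```bash
python3 -c "
from h import *
inc(-.112,.051)
p,d=viewer.capture('scene');a=cv2.resize(p[150:280,230:390],None,fx=4,fy=4,interpolation=2)
cv2.imwrite('pics/s1.png',a)
p,d=viewer.capture('top');a=cv2.resize(p[130:260,250:430],None,fx=4,fy=4,interpolation=2)
cv2.imwrite('pics/t1.png',a)
"
```

```text
dp [0.0028 0.0008 0.1201] w [-0.0001 -0.0001 -0.0001] at [-0.1127  0.0002  0.081 ] F [-0.7   0.1   0.64] t 2.0167
```

View pics/s1.png

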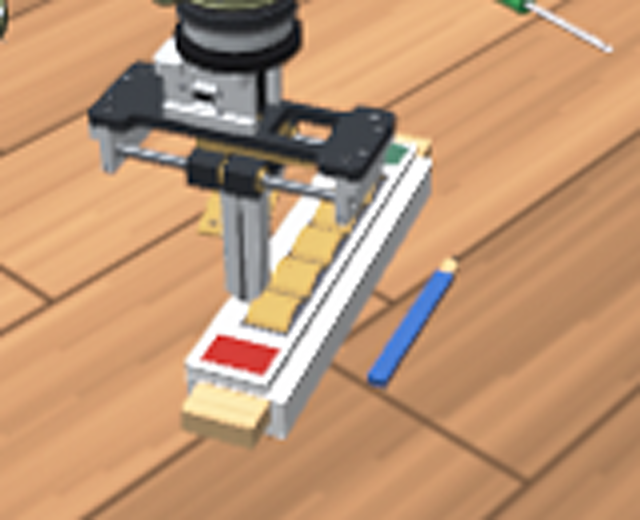

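The scene crop shows the closed fingers hovering with their tip at crop (247,298), which is full-frame (292,224). They are over the stile, just before leaf 0, and nothing is disturbed.

>>> step_arm(increments=[[0, 0.0, 0.0, 0.05, 0, 0, 0], [0, 0.0, 0.0, 0.1, 0, 0, 0], [0, 0.0, 0, 0.118, 0, 0, 0], [0, 0, 0, 0.118, 0, 0, 0], [0, 0, 0, 0.118, 0, 0, 0]])

```text
time: 2.53
tcp_pos: [0.6156, -0.1148, 0.0506]
ee_rot: [-3.141, -0.0, 1.949]
force: [-0.2, 0.7, 0.7]
gripper_width: 0.009
grasp_force: 0.0
```

```bash
python3 -c "
from h import *
inc(-.08,.051)
p,d=viewer.capture('scene');a=cv2.resize(p[190:270,260,None] if 0 else p[180:270,260:350],None,fx=6,fy=6,interpolation=2)
c=viewer.get_calibration('scene');T=np.linalg.inv(c['extrinsics'])
s=telemetry.state();g=np.array([s['tcp_pos'],MID-.08*U+[0,0,.055],MID+.08*U+[0,0,.055]])
q=cv2.projectPoints(g,cv2.Rodrigues(T[:3,:3])[0],T[:3,3],np.array(c['intrinsics']),np.array([c['k1'],0,0,0,0]))[0][:,0]
q=((q+.5-[260,180])*6).astype(int);print(q)
for x in q: cv2.circle(a,tuple(map(int,x)),3,(255,0,255),-1)
cv2.imwrite('pics/s2.png',a)"
```

```text
dp [ 0.1273 -0.0018 -0.0015] w [-0.0002 -0.0001  0.0005] at [-0.1118 -0.0005  0.0506] F [-0.22  0.74  0.68] t 2.5333
[[198 316]
 [225 267]
 [350  80]]
```

View pics/s2.png

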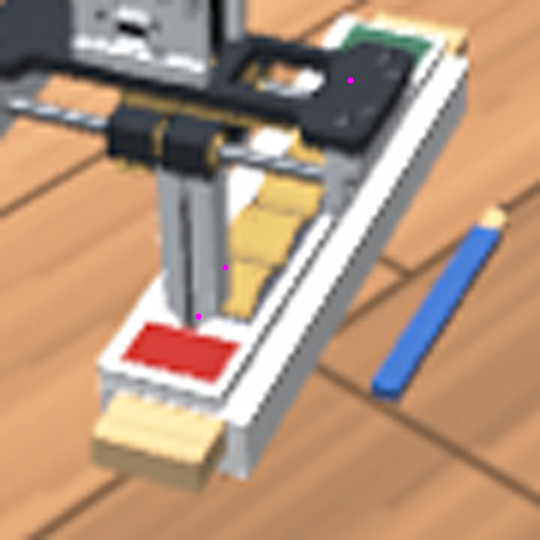

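The fingertips sit low over the near edge of the red patch, at crop (195,320), in line with the leaves. I'll start the slide.

>>> step_arm(increments=[[0, 0.026, 0, 0, 0, 0, 0], [0, 0.052, 0, 0, 0, 0, 0], [0, 0.078, 0, 0, 0, 0, 0], [0, 0.104, 0, 0, 0, 0, 0], [0, 0.128, 0, 0, 0, 0, 0]])

```text
time: 3.0
tcp_pos: [0.6038, -0.0842, 0.0514]
ee_rot: [3.141, 0.0, 1.95]
force: [0.4, -0.8, 2.7]
gripper_width: 0.008
grasp_force: 1.0
```

```bash
python3 -c "
from h import *
inc(-.04,.051)"
```

```text
dp [ 0.1562 -0.0027  0.0014] w [0.0002 0.0001 0.0005] at [-0.079  -0.0008  0.0514] F [ 0.4  -0.81  2.74] t 3.0
```

>>> step_arm(increments=[[0, 0.032, 0, 0, 0, 0, 0], [0, 0.064, -0.001, 0, 0, 0, 0], [0, 0.096, -0.002, 0, 0, 0, 0], [0, 0.128, -0.002, 0, 0, 0, 0], [0, 0.158, -0.002, 0, 0, 0, 0]])

```text
time: 3.42
tcp_pos: [0.5885, -0.0477, 0.051]
ee_rot: [3.142, -0.0, 1.949]
force: [0.8, -2.1, 2.4]
gripper_width: -0.0
grasp_force: 1.0
```

```bash
python3 -c "
from h import *
inc(0,.051)"
```

```text
dp [ 1.578e-01  3.000e-04 -1.000e-04] w [ 0.     -0.      0.0005] at [-0.0394  0.      0.051 ] F [ 0.75 -2.07  2.4 ] t 3.4167
```

>>> step_arm(increments=[[0, 0.032, 0, 0, 0, 0, 0], [0, 0.064, 0, 0, 0, 0, 0], [0, 0.096, 0, 0, 0, 0, 0], [0, 0.128, 0, 0, 0, 0, 0], [0, 0.16, 0, 0, 0, 0, 0]])

```text
time: 3.83
tcp_pos: [0.5738, -0.0106, 0.051]
ee_rot: [-3.142, -0.0, 1.949]
force: [0.4, -0.4, 1.7]
gripper_width: 0.003
grasp_force: 1.1
```

```bash
python3 -c "
from h import *
inc(.04,.051)"
```

```text
dp [ 0.1583  0.0005 -0.0002] w [-0.     -0.      0.0004] at [0.0004 0.0001 0.051 ] F [ 0.36 -0.44  1.72] t 3.8333
```

>>> step_arm(increments=[[0, 0.032, 0, 0, 0, 0, 0], [0, 0.064, 0, 0, 0, 0, 0], [0, 0.096, 0, 0, 0, 0, 0], [0, 0.128, 0, 0, 0, 0, 0], [0, 0.158, 0, 0, 0, 0, 0]])

```text
time: 4.25
tcp_pos: [0.5592, 0.0261, 0.0509]
ee_rot: [-3.142, -0.0, 1.949]
force: [1.0, -0.8, 1.9]
gripper_width: 0.003
grasp_force: 1.0
```

```bash
python3 -c "
from h import *
inc(.08,.051)"
```

```text
dp [ 0.1601  0.0008 -0.0003] w [-0.     -0.      0.0004] at [0.04   0.0001 0.0509] F [ 1.02 -0.77  1.87] t 4.25
```

>>> step_arm(increments=[[0, 0.032, 0, 0, 0, 0, 0], [0, 0.064, 0, 0, 0, 0, 0], [0, 0.096, 0, 0, 0, 0, 0], [0, 0.128, 0, 0, 0, 0, 0], [0, 0.16, 0, 0, 0, 0, 0]])

```text
time: 4.67
tcp_pos: [0.5444, 0.0632, 0.0509]
ee_rot: [-3.142, -0.0, 1.949]
force: [0.4, -0.5, 2.5]
gripper_width: 0.008
grasp_force: 1.0
```

```bash
python3 -c "
from h import *
inc(.112,.051)"
```

```text
dp [ 0.1283  0.0009 -0.0002] w [-0.     -0.      0.0004] at [0.0799 0.0002 0.0509] F [ 0.4  -0.54  2.52] t 4.6667
```

Slide off the green end, then lift clear.

>>> step_arm(increments=[[0, 0.032, 0, 0, 0, 0, 0], [0, 0.064, 0, 0, 0, 0, 0], [0, 0.096, 0, 0, 0, 0, 0], [0, 0.128, 0, 0, 0, 0, 0], [0, 0.128, 0, -0.04, 0, 0, 0]])

```text
time: 5.08
tcp_pos: [0.5313, 0.0935, 0.0595]
ee_rot: [-3.138, -0.001, 1.95]
force: [-0.4, -0.2, -0.1]
gripper_width: 0.008
grasp_force: 0.0
```

>>> step_arm(increments=[[0, 0, 0, -0.1, 0, 0, 0], [0, 0, 0, -0.2, 0, 0, 0], [0, 0, 0, -0.3, 0, 0, 0], [0, 0, 0, -0.4, 0, 0, 0], [0, 0, 0, -0.4, 0, 0, 0]])

```text
time: 5.5
tcp_pos: [0.5347, 0.0924, 0.1665]
ee_rot: [3.134, 0.002, 1.949]
force: [0.8, -0.8, 1.0]
gripper_width: 0.007
grasp_force: 0.0
```

>>> step_arm(increments=[[0, 0, 0, 0, 0, 0, 0], [0, 0, 0, 0, 0, 0, 0], [0, 0, 0, 0, 0, 0, 0]])

```text
time: 5.75
tcp_pos: [0.5324, 0.0921, 0.16]
ee_rot: [-3.14, -0.0, 1.949]
force: [-0.1, -0.5, -0.2]
gripper_width: 0.007
grasp_force: 0.0
```

```bash
python3 -c "
from h import *
inc(.112,.051)
p,d=viewer.capture('scene');a=cv2.resize(p[150:280,230:390],None,fx=4,fy=4,interpolation=2)
cv2.imwrite('pics/s3.png',a)"
```

```text
dp [0.003  0.0037 0.4358] w [-0.0006 -0.0002  0.0004] at [0.1112 0.0007 0.16  ] F [-0.1  -0.48 -0.24] t 5.75
```

View pics/s3.png

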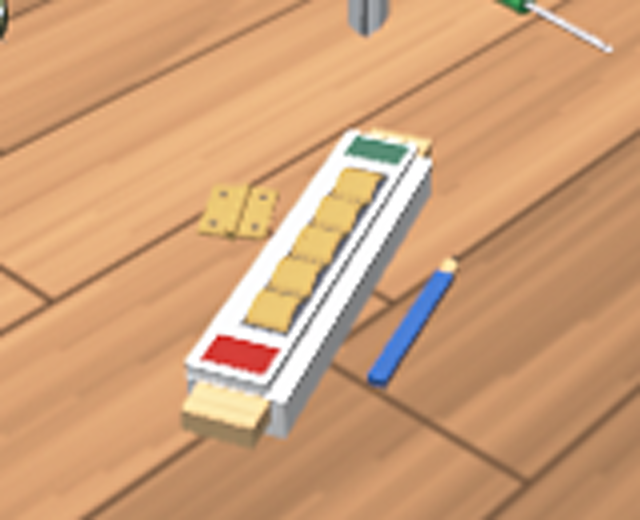

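The fingers are clear at the top of the picture, at crop (368,20). All five leaves are up, and the stile has its red patch still at crop (240,355), so it has not moved.

```bash
python3 -c "
from workcell import hand_in
print(hand_in())"
```

```text
the job is handed in; nothing more can be done
None
```

I slid the closed fingertips along all five leaves from red to green, with about 2 N of force at each crest, then lifted clear; the last picture shows the leaves up and the stile unmoved, and the job is handed in (no verdict was returned).

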